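Pack the spoon into the travel cutlery case

ROBOT

A 6-joint arm with a two-finger parallel gripper is mounted at the origin on the work surface. World frame = base frame: x ahead of the robot, y to its left, z up, the work surface at z = 0. Lengths are in m, angles in rad, forces in N, time in s.
With the tool pointing down it reaches from about 0.35 to 0.775 m from the base axis. Payload 5.5 kg.
Tool frame: the origin (TCP) lies between the finger pads; the fingertips stand 19 mm ahead of it and the grasp point (between the pads) is the TCP; z points along the fingers, y is the line along which they close (so a half turn about z gives the same grasp; the last joint's range is limited). The gripper opens to 85 mm and grips with 20 to 120 N. Pads are 22 mm wide; open, the fingers measure 114 mm over their backs; the gripper's body (76 mm by 85 mm) begins 54 mm behind the grasp point. The pads swing forward as they close: fully open they stand 13 mm farther back than shut.
Start: joints at [0.963, 0.313, 0.046, 1.304, 0, 1.431], TCP at [0.259, 0.513, 0.25] pointing down, gripper open.
Joint ranges: [-2.76, 2.76], [-0.86, 1.69], [-1.03, 1.26], [-2.2, 2.34], [-1.47, 1.5], [-3.14, 3.14]. Speed limits (rad/s): [2.57, 2.57, 3.14, 3.14, 3.14, 3.14].

INTERFACE

Orientations are given as a unit quaternion [w, x, y, z].
In Python, from workcell import env gives the robot as it stands.
- The arm moves only by the shell command python3 -m pendant 'ROWS' [FORCE]. ROWS is JSON, a list of rows, each an object with "travel": the shift along the tool's x, y, z scaled (see below), a list of three; "rot": the turn, a rotation vector about the tool's x, y, z scaled (see below), a list of three; "fingers": the opening, from -1 (shut) to 1 (fully open). In form: [{"travel": [dx, dy, dz], "rot": [wx, wy, wz], "fingers": fingers}, ...]. A call has 1 to 10 rows; each row is the pose to reach, as a shift and turn from the pose commanded when the call began, along the tool's axes at that moment; what a row does not reach only later rows make up. The controller multiplies each number of a shift by 0.12 m and each number of a turn by 60 degrees. A row lasts 1/10 s, in which the tool goes at most 50 mm and 8.59 degrees, less where a joint would pass 70% of its speed; a pose out of reach is approached as far as the arm can. A call with a number of a shift or a turn outside -1 to 1 is refused whole. A call with a gripper value outside its range is refused whole. The fingers move at their own pace and stop on an object; FORCE is the grip in N (left out, the last holds). Time passes only in rows, so rows that repeat a pose let the fingers close. It gives the time, the measured TCP pose, the force, the opening and the grip force at its end, in the units of the state.
- env.get_state(): the state, without advancing time (a new reading comes with each control period).
- env.read_camera(name): name is "scene" or "top" or "wrist"; returns (picture, depth): 400x640x3 uint8, blue, green, red; 400x640 float32, m along the optical axis (not along the pixel's ray), 0 where there is no reading.
- env.camera_model(name): a dict with "fovy" (degrees; the focal length in pixels is half the picture's height over the tangent of half this angle, whatever the lens; pixels are square), "cx", "cy" (the principal point, pixels), "rvec" (rotation vector, rad) and "tvec" (3), from world to camera coordinates, as OpenCV has them; the wrist camera has in their place "T_tool_cam" (4x4, takes a point from camera to tool coordinates, whose origin is the TCP and whose axes are the flange's). Camera axes: x right, y down, z forward; pixel columns grow to the right and rows downward; lengths in m; the calibration is good to about 2 mm. A picture is of the moment at which its call begins: read the wrist's pose just before it. camera_model takes no time and is no camera call.
- env.hand_in(): hands the job in; it is judged then, once.
Trained networks look in the newest picture that a camera, given by its name, has taken for a name from the list of things; names that differ only in an ending like _2 or _b are one class to them, and where a whole thing is asked for, a point or a joint stands for the part that bears it (a point fixed in the world has none). Each returns a list of dicts, best first, with "conf" (0 to 1); they miss things now and then, are a little off and sometimes report something else, mostly with a low value. They report only what shows in the picture. A call takes as long as a camera call.
- env.outline_of(camera, target): "mask" (400x640 bool, what is visible of it) and "xy" ([column, row] in pixels, amid what is visible of it).
The state is a dict: "clock": time; "joint_pos": joint angles; "qvel": joint speeds; "tau": joint torques, N m; "tcp_pos": TCP position; "orientation": TCP orientation; "wrist_force": force on the tool from outside, world axes, zero at the start; "ft_torque": the same for the moment, N m; "finger_gap": finger opening in m; "grip_force": force on a finger pad.
Only numpy, scipy, OpenCV 4.12 (cv2) and the standard library are available. Lean on these libraries where they do the work, as an engineer would, in place of code of your own. Each camera call takes 0.05 s, during which the arm holds its last target. There are 200 camera calls.

TASK

Pack the wooden spoon for a lunch away from home: draw it up out of the pot it stands in, lay it down inside the open travel case without dropping it, and shut the case so that the two halves meet flush all round. Keep the spoon's pot standing where it is, and leave the fork with its pot, the mug and the jar alone.

Things in the scene. Friction and masses are not known exactly. Their poses are not given: they have to be found in the camera images.
- spoon: Wooden spoon, 205 mm long, ~35 g. Origin: mid-length, on its underside; x runs from bowl (tip x = -102.5 mm) to handle end (x = +102.5), z comes out of the hollow side. Flat handle 8 mm thick (z 0 to 8), 16 mm wide at the end, 11 at the neck; bowl 36 mm wide, 11 deep, the last 52 mm. Starts bowl up in its pot, leaning on the rim 35 degrees from upright; 45 mm of bare handle between rim and bowl.
- spoon_end (a point): Middle of the spoon's handle end (spoon x = +102.5, z = 4 mm).
- spoon_tip (a point): Middle of the spoon's bowl tip (spoon x = -102.5, z = 4 mm).
- spoon_pot: The pot that holds the spoon: white glazed, straight, round, thin terracotta band; 80 mm across, 95 high, wall 4.5, floor 6 mm thick, about 0.4 kg, loose on the counter. Origin: centre of its underside, z up. The spoon's handle end stands on its floor; the spoon leans over its -x rim, roughly towards the robot.
- case: Lower half of a grey plastic travel cutlery case: open tray 236 mm long (x), 100 wide (y), 18 high, wall and floor 3 mm, so 230 x 94 mm inside. Fixed to the counter, one short end (-x) roughly towards the robot. Origin: centre of its underside, z up. The hinge runs along the top of its +y long side (y = +50, z = 18 mm); the open lid stands on that side.
- case_lid (a joint): Angle (rad) of the case's upper half, an equal shell (236 x 100 x 18 mm, 75 g): 0 is shut, rims flush, the case then 36 mm high; grows as it opens, stop at 2.5. Starts open, 1.85 to 2.3. Stiff hinge: the lid stays where it is left; about 1 N at its free edge moves it.
- lid_edge (a point): Middle of the upper half's free long edge, on its outer face, 100 mm from the hinge side; moves with the lid. Shut, it lies at y = -50, z = 36 mm of the case. A 34 x 3 mm clip tongue hangs there.
- fork: Wooden fork with the same handle as the spoon and four tines 28 mm wide over all, 205 mm long, leaning in the other pot. Same axes as the spoon. Stays there.
- fork_pot: Second pot, the same as the spoon's, holding the fork. Origin: centre of its underside. The two pots swap places from run to run.
- mug: Terracotta-coloured mug, 80 mm across, 90 mm high. Origin: centre of its underside.
- jar: Closed amber glass jar with a steel cap, 68 mm across, 105 mm high. Origin: centre of its underside.

How it is judged:
By the outcome, as a careful person would: the job done as asked, in the order asked, and still so for the second after the job is handed in, with the robot touching nothing.
It also fails if it takes over 61 s, if anything falls off the work surface, if the arm or the gripper's body presses on something with over 40 N, if the wrist force passes 120 N, or if a joint passes its speed limit or range.

## Working session

There is one attempt and no reset: what is moved stays moved. The work goes in short steps, Python scripts to look and compute and a shell command to move; the robot and the scene stay as the last step left them, time stands still between calls to the robot, and variables do not carry over. Pictures are saved under pics/ and viewed, at most 10 in all, crops included, and the job is handed in when it is done.

```bash
ls; mkdir -p pics; cat > h.py <<'E'
from workcell import env
import numpy as np, cv2
from scipy.spatial.transform import Rotation as R
def cam(name):
    s=env.get_state(); p,d=env.read_camera(name); m=env.camera_model(name)
    f=200/np.tan(np.radians(m['fovy'])/2)
    if 'rvec' in m:
        Rc=R.from_rotvec(np.ravel(m['rvec'])).as_matrix(); T=np.eye(4); T[:3,:3]=Rc.T; T[:3,3]=-Rc.T@np.ravel(m['tvec'])
    else:
        T=tool(s)@np.array(m['T_tool_cam'])
    return p,d,dict(f=f,cx=m['cx'],cy=m['cy'],T=T)
def tool(s):
    T=np.eye(4); T[:3,:3]=R.from_quat(s['orientation'],scalar_first=True).as_matrix(); T[:3,3]=s['tcp_pos']; return T
def cloud(d,c):
    v,u=np.indices(d.shape); P=np.stack([(u-c['cx'])/c['f']*d,(v-c['cy'])/c['f']*d,d],-1)
    W=P@c['T'][:3,:3].T+c['T'][:3,3]; W[d<=0]=np.nan; return W
def proj(c,X):
    Y=(np.atleast_2d(X)-c['T'][:3,3])@c['T'][:3,:3]; return np.c_[Y[:,0]/Y[:,2]*c['f']+c['cx'],Y[:,1]/Y[:,2]*c['f']+c['cy']]
E
python3 - <<'E'
from h import *
for n in ['scene','top']:
    p,d,c=cam(n); cv2.imwrite(f'pics/{n}0.png',p); W=cloud(d,c); np.savez(f'{n}0.npz',W=W)
    print(n,c['T'].round(3).tolist(),c['f'])
    for t in ['spoon','spoon_pot','case','case_lid','fork','fork_pot','mug','jar']:
        for o in env.outline_of(n,t)[:2]:
            P=W[o['mask']]; P=P[~np.isnan(P[:,0])]
            print(t,round(o['conf'],2),np.round(o['xy']),len(P),np.median(P,0).round(3) if len(P) else '',np.percentile(P,[2,98],axis=0).round(3).tolist() if len(P) else '')
E
```

```text
pics
scene [[0.738, 0.525, -0.424, 1.128], [0.675, -0.561, 0.479, -0.66], [0.014, -0.64, -0.769, 1.072], [0.0, 0.0, 0.0, 1.0]] 468.9716278885551
spoon 0.6 [234. 241.] 462 [ 0.537 -0.308  0.127] [[0.467, -0.325, 0.001], [0.596, -0.272, 0.174]]
spoon_pot 0.76 [256. 273.] 1094 [ 0.599 -0.308  0.059] [[0.554, -0.344, 0.006], [0.63, -0.269, 0.096]]
case 0.94 [374. 153.] 4087 [0.532 0.262 0.019] [[0.403, 0.149, -0.001], [0.65, 0.325, 0.112]]
case_lid 0.89 [384. 141.] 1893 [0.545 0.289 0.06 ] [[0.426, 0.248, 0.016], [0.653, 0.324, 0.115]]
fork 0.63 [305. 186.] 263 [ 0.543 -0.07   0.132] [[0.412, -0.079, 0.0], [0.599, 0.045, 0.172]]
fork_pot 0.89 [320. 222.] 1025 [ 0.608 -0.083  0.059] [[0.561, -0.115, 0.001], [0.641, -0.039, 0.096]]
fork_pot 0.64 [258. 273.] 1051 [ 0.603 -0.31   0.057] [[0.555, -0.344, 0.005], [0.63, -0.269, 0.096]]
mug 0.63 [330. 277.] 1416 [ 0.743 -0.184  0.049] [[0.683, -0.221, -0.0], [0.789, -0.145, 0.091]]
jar 0.82 [384. 230.] 852 [ 0.762 -0.001  0.08 ] [[0.729, -0.016, 0.008], [0.785, 0.04, 0.108]]
top [[0.014, -0.995, 0.096, 0.505], [-1.0, -0.015, -0.001, -0.041], [0.002, -0.096, -0.995, 1.04], [0.0, 0.0, 0.0, 1.0]] 369.95911279010267
spoon 0.75 [427. 226.] 353 [ 0.538 -0.307  0.126] [[0.507, -0.341, -0.0], [0.617, -0.296, 0.177]]
case 0.71 [211. 230.] 5898 [0.526 0.256 0.016] [[0.413, 0.156, -0.0], [0.642, 0.321, 0.113]]
case_lid 0.6 [192. 227.] 2693 [0.535 0.289 0.058] [[0.426, 0.249, 0.014], [0.648, 0.327, 0.115]]
fork 0.62 [334. 216.] 224 [ 0.569 -0.071  0.1  ] [[0.523, -0.083, -0.0], [0.63, -0.052, 0.167]]
fork_pot 0.81 [330. 200.] 554 [ 0.609 -0.075  0.009] [[0.566, -0.11, 0.003], [0.636, -0.039, 0.096]]
mug 0.59 [373. 150.] 949 [ 0.751 -0.187  0.034] [[0.686, -0.216, 0.002], [0.784, -0.142, 0.091]]
jar 0.78 [301. 147.] 661 [0.74  0.016 0.104] [[0.717, -0.013, 0.004], [0.776, 0.047, 0.108]]
```

```bash
python3 - <<'E'
from h import *
print(env.get_state())
E
```

```text
{'clock': 0.9, 'joint_pos': array([ 9.63390401e-01,  3.13195029e-01,  4.61335116e-02,  1.30360240e+00,
       -4.02573935e-06,  1.43124243e+00]), 'qvel': array([ 0.00108509, -0.00069777, -0.00016989,  0.00103582, -0.00066941,
       -0.00078602]), 'tau': array([ 2.75980246e-04, -4.80445647e+01,  2.98813963e+01, -8.30495651e-05,
       -1.88478416e-04,  2.14651187e-06]), 'tcp_pos': array([0.25932463, 0.51326138, 0.25033974]), 'orientation': array([2.60295825e-05, 2.31798387e-01, 9.72763848e-01, 6.09068211e-05]), 'wrist_force': array([-0.94312629,  0.12350748, -0.34894881]), 'ft_torque': array([-0.01299708, -0.01374611, -0.01227085]), 'grip_force': 0.0, 'finger_gap': 0.08513353265198753}
```

```bash
python3 - <<'E'
import cv2,numpy as np
a=cv2.imread('pics/scene0.png');b=cv2.imread('pics/top0.png')
a=cv2.resize(a[100:340,200:460],(520,480));b=cv2.resize(b[90:310,140:480],(680,440))
cv2.imwrite('pics/v1.png',a);cv2.imwrite('pics/v2.png',b)
E
```

```text
(no output)
```

View pics/v1.png

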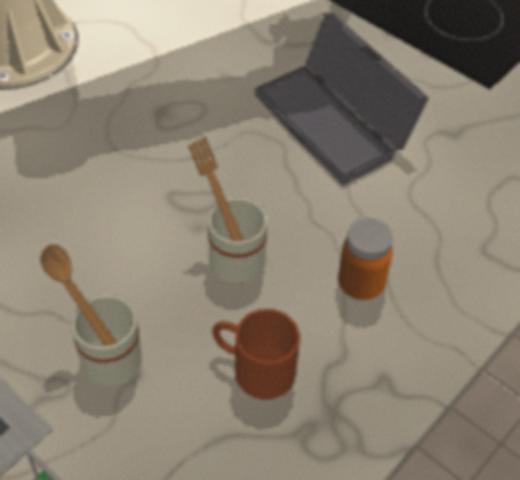

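View pics/v2.png

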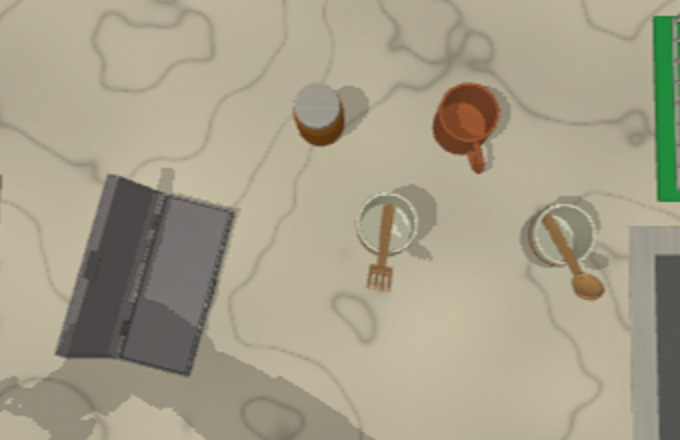

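Top crop: the spoon stands in the right-hand pot (handle about 548,215, bowl at 588,285). The fork pot is left of it, the mug and jar are beyond, and the case is at left with its lid open to +y. Next I'll fit the spoon and case poses.

```bash
cat > fit.py <<'E'
from h import *
for n in ['scene','top']:
    p,d,c=cam(n); W=cloud(d,c)
    g=np.isfinite(W[...,0])
    hsv=cv2.cvtColor(p,cv2.COLOR_BGR2HSV)
    o=env.outline_of(n,'spoon')[0]; m=o['mask']&g&(W[...,2]>.03)
    P=W[m]; P=P[(P[:,0]>.42)]
    # rim crossing: pot by rim points
    near=g&(np.hypot(W[...,0]-.595,W[...,1]+.308)<.07)&(W[...,2]>.088)&~cv2.dilate(o['mask'].astype(np.uint8),np.ones((3,3))).astype(bool)
    rim=W[near]; rim=rim[rim[:,2]<.1]
    A=np.c_[2*rim[:,:2],np.ones(len(rim))]; s=np.linalg.lstsq(A,(rim[:,:2]**2).sum(1),rcond=None)[0]
    print(n,'rim',len(rim),s[:2].round(4),np.sqrt(s[2]+s[:2]@s[:2]).round(4), rim[:,2].mean())
    for k in range(4):
        cc=P.mean(0); v=np.linalg.svd(P-cc)[2][0]; v*=np.sign(v[2]); r=np.linalg.norm(np.cross(P-cc,v),axis=1); P=P[r<max(.02-.003*k,.012)]
    t=(P-cc)@v
    print('axis',len(P),cc.round(4),v.round(3),'lean',np.degrees(np.arccos(v[2])).round(1),'az',np.degrees(np.arctan2(v[1],v[0])).round(1),'ends',(cc+v*t.min()).round(3),(cc+v*t.max()).round(3))
    o=env.outline_of(n,'case')[0]; mm=cv2.dilate(o['mask'].astype(np.uint8),np.ones((5,5))).astype(bool)&g
    Q=W[mm]; fl=Q[(abs(Q[:,2]-.003)<.006)]; up=Q[Q[:,2]>.03]
    lid=up; cl=lid.mean(0); _,_,V=np.linalg.svd(lid-cl); hx=V[0]*np.sign(V[0][0]); nrm=V[2]
    print('lid',cl.round(3),hx.round(3),nrm.round(3),'yaw',np.degrees(np.arctan2(hx[1],hx[0])).round(1),'ztop',np.percentile(up[:,2],99.5), 'open', np.degrees(np.arctan2(abs(nrm[2]),np.linalg.norm(nrm[:2])))+90)
    low=Q[(Q[:,2]<.023)&(Q[:,2]>.012)]
    np.savez(f'{n}_case.npz',Q=Q,low=low)
    rect=cv2.minAreaRect(low[:,:2].astype(np.float32)); print('low rect',rect)
E
python3 fit.py
```

```text
scene rim 191 [ 0.5913 -0.3052] 0.0377 0.09316465001715656
axis 385 [ 0.5447 -0.3088  0.1217] [-0.589 -0.026  0.808] lean 36.1 az -177.4 ends [ 0.598 -0.306  0.049] [ 0.505 -0.311  0.177]
lid [0.542 0.293 0.072] [ 0.972 -0.233  0.01 ] [-0.228 -0.94   0.255] yaw -13.5 ztop 0.1186337982619296 open 104.74847711648808
low rect ((0.5232363939285278, 0.2228180170059204), (0.12918497622013092, 0.2419573962688446), 76.19699096679688)
top rim 168 [ 0.5891 -0.3035] 0.0376 0.09352365098733552
axis 270 [ 0.549  -0.3082  0.1147] [-0.58  -0.088  0.81 ] lean 35.9 az -171.4 ends [ 0.609 -0.299  0.031] [ 0.504 -0.315  0.178]
lid [0.537 0.295 0.076] [ 0.972 -0.234  0.002] [ 0.229  0.947 -0.226] yaw -13.5 ztop 0.11905853794095989 open 103.06452668877128
low rect ((0.5212029218673706, 0.22130712866783142), (0.1227453351020813, 0.2362803816795349), 76.6778335571289)
```

```bash
cat >> h.py <<'E'
def frame(pos,z,x):
    z=np.array(z,float)/np.linalg.norm(z); x=np.array(x,float); x-=z*(x@z); x/=np.linalg.norm(x)
    T=np.eye(4); T[:3,:3]=np.c_[x,np.cross(z,x),z]; T[:3,3]=pos; return T
def rel(T,s=None):
    D=np.linalg.inv(tool(s or env.get_state()))@T
    print('travel',(D[:3,3]/.12).round(3).tolist(),'rot',(np.degrees(R.from_matrix(D[:3,:3]).as_rotvec())/60).round(3).tolist())
    return D
def spoonT(th,back,G=(.548,-.309,.1175),az=-174):
    a=np.radians(az); h=np.array([np.cos(a),np.sin(a),0]); t=np.radians(th)
    z=np.sin(t)*h-np.cos(t)*np.array([0,0,1]); return frame(np.array(G)-back*z,z,h+[0,0,.5])
E
python3 - <<'E'
from h import *
s=env.get_state()
T=spoonT(50,.125); print(T.round(3)); rel(T)
# translate then rotate; first leg to z=.32 above
T0=tool(s); T0[:3,3]=[.60,-.28,.33]; rel(T0)
# case frame
y=np.radians(-13.5); ex=np.array([np.cos(y),np.sin(y)]); ey=np.array([-ex[1],ex[0]])
for n in ['scene','top']:
    L=np.load(n+'_case.npz')['low']; a=L[:,:2]@ex; b=L[:,:2]@ey
    mid=a.mean(); k=b<np.percentile(b,50)
    print(n,np.percentile(a[k],[0.5,2,98,99.5]).round(4),np.percentile(b[abs(a-mid)<.09],[0.5,2,5]).round(4))
E
```

```text
[[-0.639 -0.105 -0.762  0.643]
 [-0.067  0.995 -0.08  -0.299]
 [ 0.766  0.    -0.643  0.198]
 [ 0.     0.     0.     1.   ]]
travel [-5.908, -4.598, 0.437] rot [0.238, 0.81, -0.511]
travel [-5.515, -4.62, -0.664] rot [0.0, -0.0, -0.0]
scene [0.3379 0.3396 0.5754 0.5766] [0.2757 0.2766 0.2776]
top [0.3372 0.338  0.572  0.5726] [0.2767 0.2786 0.279 ]
```

```bash
r='.'; 
python3 -m pendant '[{"travel":[-0.9,-0.75,-0.66],"rot":[0,0,0],"fingers":0},{"travel":[-0.9,-0.75,-0.66],"rot":[0,0,0],"fingers":0},{"travel":[-0.9,-0.75,-0.66],"rot":[0,0,0],"fingers":0},{"travel":[-0.9,-0.75,-0.66],"rot":[0,0,0],"fingers":0},{"travel":[-0.9,-0.75,-0.66],"rot":[0,0,0],"fingers":0}]' 40
python3 -m pendant '[{"travel":[-0.9,-0.77,0],"rot":[0,0,0],"fingers":0},{"travel":[-0.9,-0.77,0],"rot":[0,0,0],"fingers":0},{"travel":[-0.9,-0.77,0],"rot":[0,0,0],"fingers":0},{"travel":[-0.9,-0.77,0],"rot":[0,0,0],"fingers":0}]'
python3 -m pendant '[{"travel":[-0.9,-0.77,0],"rot":[0,0,0],"fingers":0},{"travel":[-0.9,-0.77,0],"rot":[0,0,0],"fingers":0},{"travel":[-0.9,-0.77,0],"rot":[0,0,0],"fingers":0},{"travel":[-0.9,-0.77,0],"rot":[0,0,0],"fingers":0}]'
```

```text
clock: 1.7
tcp_pos: [0.3162, 0.3836, 0.3309]
orientation: [0.001, 0.233, 0.972, 0.001]
wrist_force: [-0.3, -0.1, -0.5]
finger_gap: 0.0429
grip_force: 0.0
clock: 2.1
tcp_pos: [0.3709, 0.2507, 0.3282]
orientation: [-0.0, 0.234, 0.972, -0.001]
wrist_force: [-0.9, -0.2, 0.3]
finger_gap: 0.0426
grip_force: 0.0
clock: 2.5
tcp_pos: [0.4263, 0.1198, 0.3281]
orientation: [-0.0, 0.234, 0.972, -0.0]
wrist_force: [0.6, -0.4, -1.0]
finger_gap: 0.0429
grip_force: 0.0
```

```bash

python3 -m pendant '[{"travel":[-0.95,-0.77,0],"rot":[0,0,0],"fingers":0},{"travel":[-0.95,-0.77,0],"rot":[0,0,0],"fingers":0},{"travel":[-0.95,-0.77,0],"rot":[0,0,0],"fingers":0},{"travel":[-0.95,-0.77,0],"rot":[0,0,0],"fingers":0}]'
python3 -m pendant '[{"travel":[-0.95,-0.77,0],"rot":[0,0,0],"fingers":0},{"travel":[-0.95,-0.77,0],"rot":[0,0,0],"fingers":0},{"travel":[-0.95,-0.77,0],"rot":[0,0,0],"fingers":0},{"travel":[-0.95,-0.77,0],"rot":[0,0,0],"fingers":0}]'
python3 -m pendant '[{"travel":[-0.95,-0.77,0],"rot":[0,0,0],"fingers":0},{"travel":[-0.95,-0.77,0],"rot":[0,0,0],"fingers":0},{"travel":[-0.95,-0.77,0],"rot":[0,0,0],"fingers":0},{"travel":[-0.95,-0.77,0],"rot":[0,0,0],"fingers":0},{"travel":[-0.95,-0.77,0],"rot":[0,0,0],"fingers":0}]'
python3 - <<'E'
from h import *
rel(spoonT(50,.2)); print(env.get_state()['joint_pos'].round(2))
E
```

```text
clock: 2.9
tcp_pos: [0.4871, -0.0143, 0.3276]
orientation: [-0.0, 0.234, 0.972, -0.0]
wrist_force: [0.1, 0.9, -0.7]
finger_gap: 0.0428
grip_force: 0.0
clock: 3.3
tcp_pos: [0.5472, -0.148, 0.3267]
orientation: [-0.001, 0.233, 0.972, 0.0]
wrist_force: [-0.6, 0.6, 0.1]
finger_gap: 0.0427
grip_force: 0.0
clock: 3.8
tcp_pos: [0.6058, -0.278, 0.3269]
orientation: [-0.002, 0.231, 0.973, 0.001]
wrist_force: [-0.8, 0.3, 0.4]
finger_gap: 0.0427
grip_force: 0.0
travel [-0.763, 0.243, 0.671] rot [0.24, 0.807, -0.509]
[-0.55  0.51  0.54  1.6   0.   -0.08]
```

```bash

python3 -m pendant '[{"travel":[-0.2,0.06,-0.2],"rot":[0.07,0.24,-0.15],"fingers":0},{"travel":[-0.4,0.12,0.1],"rot":[0.14,0.48,-0.3],"fingers":0},{"travel":[-0.76,0.24,0.67],"rot":[0.24,0.81,-0.51],"fingers":0},{"travel":[-0.76,0.24,0.67],"rot":[0.24,0.81,-0.51],"fingers":0},{"travel":[-0.76,0.24,0.67],"rot":[0.24,0.81,-0.51],"fingers":0},{"travel":[-0.76,0.24,0.67],"rot":[0.24,0.81,-0.51],"fingers":0},{"travel":[-0.76,0.24,0.67],"rot":[0.24,0.81,-0.51],"fingers":0},{"travel":[-0.76,0.24,0.67],"rot":[0.24,0.81,-0.51],"fingers":0},{"travel":[-0.76,0.24,0.67],"rot":[0.24,0.81,-0.51],"fingers":0},{"travel":[-0.76,0.24,0.67],"rot":[0.24,0.81,-0.51],"fingers":0}]'
python3 - <<'E'
from h import *
print(env.get_state()['joint_pos'].round(2)); p,d,c=cam('wrist'); cv2.imwrite('pics/w1.png',p)
T=spoonT(50,.2); rel(T)
W=cloud(d,c)
o=env.outline_of('wrist','spoon')
for q in o[:2]:
    P=W[q['mask']]; P=P[np.isfinite(P[:,0])]; print(q['conf'],q['xy'],len(P),np.percentile(P,[2,50,98],axis=0).round(3).tolist())
np.savez('w1.npz',W=W,m=o[0]['mask'] if o else 0,d=d)
for th in [0]:
    print(proj(c,[[.548,-.309,.1175]]))
E
```

```text
clock: 4.8
tcp_pos: [0.5681, -0.2667, 0.1719]
orientation: [-0.398, -0.056, 0.915, -0.035]
wrist_force: [-0.2, -0.4, -0.3]
finger_gap: 0.0428
grip_force: 0.0
[-0.4   1.24  1.26  2.34 -0.39 -0.37]
travel [-0.283, -0.362, -1.197] rot [-0.029, 0.049, 0.001]
0.68 [253.0, 193.7] 4430 [[0.508, -0.329, 0.065], [0.52, -0.313, 0.152], [0.582, -0.297, 0.176]]
[[261.87623139 259.17863629]]
```

View pics/w1.png

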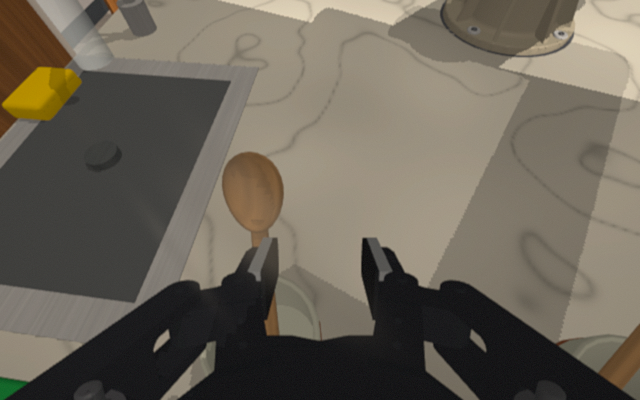

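The image shows the spoon's bowl at about (253,190) and its handle running down to (270,330), near the left finger. The arm is at its reach limit: q3 and q4 are both at their stops. I'll use a smaller tilt and come down along the spoon instead.

```bash
python3 - <<'E'
from h import *
z=np.load('w1.npz'); P=z['W'][z['m']]; P=P[np.isfinite(P[:,0])]
P=P[(P[:,2]>.05)]; 
for lo in np.arange(.08,.18,.01):
    k=(P[:,2]>lo)&(P[:,2]<lo+.01)
    if k.sum()>5: print(lo.round(2),k.sum(),P[k].mean(0).round(4),np.ptp(P[k][:,1]).round(3))
u=np.array([-.585,-.055,.81]); u/=np.linalg.norm(u)
T=spoonT(43,.014); T[:3,3]+=.09*u; print(T[:3,3]); rel(T)
E
```

```text
0.08 70 [ 0.5686 -0.3024  0.0838] 0.004
0.12 96 [ 0.5393 -0.3124  0.1276] 0.011
0.13 387 [ 0.5338 -0.3117  0.137 ] 0.019
0.14 1126 [ 0.5255 -0.3135  0.1449] 0.032
0.15 1148 [ 0.5177 -0.3147  0.155 ] 0.036
0.16 900 [ 0.5123 -0.3154  0.1646] 0.044
0.17 394 [ 0.5114 -0.3141  0.1737] 0.043
[ 0.50488118 -0.31294863  0.20058979]
travel [0.544, -0.307, 0.268] rot [-0.029, -0.064, 0.002]
```

```bash
sed -i 's/G=(.548,-.309,.1175),az=-174/G=(.5425,-.3095,.1175),az=-171/' h.py
python3 -m pendant '[{"travel":[0.54,0,-0.2],"rot":[0,0,0],"fingers":0},{"travel":[0.54,0,-0.2],"rot":[0,0,0],"fingers":0.5}]'
python3 - <<'E'
from h import *
u=np.array([-.585,-.08,.81]); u/=np.linalg.norm(u)
T=spoonT(43,.014); T[:3,3]+=.07*u; print(T[:3,3]); rel(T)
print(env.get_state()['joint_pos'].round(2))
E
```

```text
clock: 5.1
tcp_pos: [0.5398, -0.2715, 0.2414]
orientation: [-0.394, -0.053, 0.917, -0.036]
wrist_force: [0.6, -0.3, 1.4]
finger_gap: 0.0554
grip_force: 0.0
[ 0.51107683 -0.31359318  0.18430547]
travel [-0.158, -0.306, 0.537] rot [0.004, -0.06, -0.037]
[-0.42  1.1   1.14  2.34 -0.4  -0.38]
```

```bash

python3 -m pendant '[{"travel":[0,-0.306,0],"rot":[0,-0.06,-0.037],"fingers":1},{"travel":[0,-0.306,0],"rot":[0,-0.06,-0.037],"fingers":1},{"travel":[-0.158,-0.306,0.53],"rot":[0,-0.06,-0.037],"fingers":1},{"travel":[-0.158,-0.306,0.53],"rot":[0,-0.06,-0.037],"fingers":1},{"travel":[-0.158,-0.306,0.53],"rot":[0,-0.06,-0.037],"fingers":1},{"travel":[-0.158,-0.306,0.53],"rot":[0,-0.06,-0.037],"fingers":1}]'
python3 - <<'E'
from h import *
u=np.array([-.585,-.08,.81]); u/=np.linalg.norm(u)
T=spoonT(43,.014);print(T[:3,3]); rel(T)
print(env.get_state()['joint_pos'].round(2))
p,d,c=cam('wrist'); cv2.imwrite('pics/w2.png',p)
W=cloud(d,c); o=env.outline_of('wrist','spoon')
P=W[o[0]['mask']]; P=P[np.isfinite(P[:,0])]
for lo in np.arange(.06,.18,.01):
    k=(P[:,2]>lo)&(P[:,2]<lo+.01)
    if k.sum()>5: print(lo.round(2),k.sum(),P[k].mean(0).round(4),np.ptp(P[k][:,1]).round(3))
E
```

```text
clock: 5.7
tcp_pos: [0.5106, -0.3128, 0.1835]
orientation: [-0.368, -0.072, 0.927, -0.025]
wrist_force: [-0.1, 0.3, 1.2]
finger_gap: 0.0856
grip_force: 0.0
[ 0.55193043 -0.30800637  0.12773895]
travel [-0.57, -0.016, 0.101] rot [0.007, -0.004, 0.002]
[-0.49  0.96  0.75  2.01 -0.42 -0.5 ]
0.13 380 [ 0.5325 -0.3118  0.1386] 0.019
0.14 1323 [ 0.5256 -0.3124  0.1449] 0.032
0.15 1221 [ 0.5177 -0.3135  0.1549] 0.036
0.16 793 [ 0.5121 -0.3139  0.1643] 0.036
0.17 394 [ 0.5088 -0.3141  0.1743] 0.03
```

View pics/w2.png

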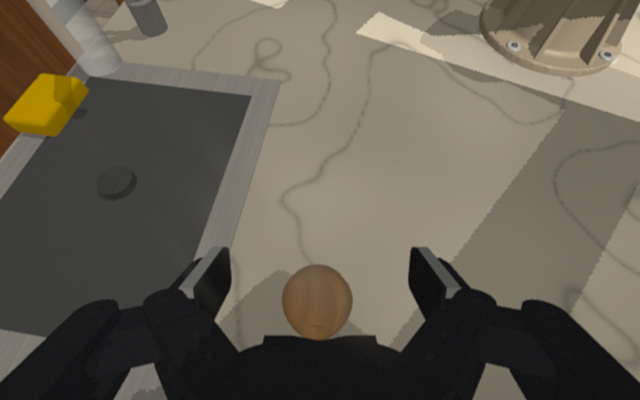

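The bowl sits centred between the open fingers, at (317,300). Next I'll slide down the spoon to the bare handle and close.

```bash

python3 -m pendant '[{"travel":[-0.3,-0.01,0.05],"rot":[0,0,0],"fingers":1},{"travel":[-0.57,-0.01,0.1],"rot":[0,0,0],"fingers":1},{"travel":[-0.57,-0.01,0.1],"rot":[0,0,0],"fingers":1},{"travel":[-0.57,-0.01,0.1],"rot":[0,0,0],"fingers":0.3},{"travel":[-0.57,-0.01,0.1],"rot":[0,0,0],"fingers":0}]'
python3 - <<'E'
from h import *
T=spoonT(43,.014);print(T[:3,3]); rel(T)
p,d,c=cam('wrist'); cv2.imwrite('pics/w3.png',p[150:])
E
```

```text
clock: 6.3
tcp_pos: [0.5543, -0.3089, 0.1286]
orientation: [-0.365, -0.072, 0.928, -0.027]
wrist_force: [0.2, 0.3, 0.2]
finger_gap: 0.0589
grip_force: 0.0
[ 0.55193043 -0.30800637  0.12773895]
travel [0.008, 0.01, 0.018] rot [0.003, 0.001, -0.0]
```

View pics/w3.png

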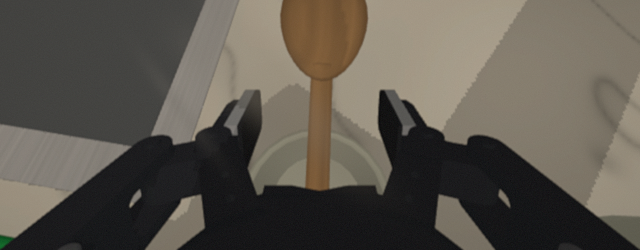

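The handle runs between the pads at col 319, just below the bowl, with a bare neck at row 100. Closing now.

```bash

python3 -m pendant '[{"travel":[0,0,0.01],"rot":[0,0,0],"fingers":-0.5},{"travel":[0,0,0.01],"rot":[0,0,0],"fingers":-1},{"travel":[0,0,0.01],"rot":[0,0,0],"fingers":-1},{"travel":[0,0,0.01],"rot":[0,0,0],"fingers":-1},{"travel":[0,0,0.01],"rot":[0,0,0],"fingers":-1},{"travel":[0,0,0.01],"rot":[0,0,0],"fingers":-1},{"travel":[0,0,0.01],"rot":[0,0,0],"fingers":-1}]' 40
python3 - <<'E'
from h import *
s=env.get_state(); print(s['wrist_force'],s['ft_torque'])
u=np.array([-.585,-.09,.81]); u/=np.linalg.norm(u)
print('u in tool',tool(s)[:3,:3].T@u)
E
```

```text
clock: 7.05
tcp_pos: [0.5521, -0.3085, 0.1259]
orientation: [-0.367, -0.073, 0.927, -0.026]
wrist_force: [0.1, 0.3, 5.8]
finger_gap: 0.0098
grip_force: 39.1
[0.07790305 0.26076209 5.76227307] [-0.10187736  0.10580747  0.09738226]
u in tool [ 0.98273127  0.00530082 -0.18496257]
```

```bash

python3 -m pendant '[{"travel":[0.1,0,-0.02],"rot":[0,0,0],"fingers":-1},{"travel":[0.25,0,-0.05],"rot":[0,0,0],"fingers":-1},{"travel":[0.4,0,-0.075],"rot":[0,0,0],"fingers":-1},{"travel":[0.55,0,-0.105],"rot":[0,0,0],"fingers":-1},{"travel":[0.7,0,-0.13],"rot":[0,0,0],"fingers":-1},{"travel":[0.85,0,-0.16],"rot":[0,0,0],"fingers":-1},{"travel":[0.98,0,-0.185],"rot":[0,0,0],"fingers":-1}]'
python3 -m pendant '[{"travel":[0.25,0,-0.1],"rot":[0,0,0],"fingers":-1},{"travel":[0.5,0,-0.2],"rot":[0,0,0],"fingers":-1},{"travel":[0.8,0,-0.4],"rot":[0,0,0],"fingers":-1},{"travel":[0.9,0,-0.5],"rot":[0,0,0],"fingers":-1},{"travel":[0.9,0,-0.5],"rot":[0,0,0],"fingers":-1}]'
python3 - <<'E'
from h import *
p,d,c=cam('scene'); cv2.imwrite('pics/s2.png',cv2.resize(p[60:340,160:460],(640,597)))
W=cloud(d,c)
for t in ['spoon','spoon_pot']:
    for o in env.outline_of('scene',t)[:2]:
        P=W[o['mask']]; P=P[np.isfinite(P[:,0])]; print(t,o['conf'],o['xy'],np.percentile(P,[2,50,98],axis=0).round(3).tolist())
E
```

```text
clock: 7.75
tcp_pos: [0.4823, -0.3197, 0.2221]
orientation: [-0.367, -0.073, 0.927, -0.026]
wrist_force: [0.5, 0.4, -0.2]
finger_gap: 0.0099
grip_force: 38.9
clock: 8.25
tcp_pos: [0.4453, -0.3265, 0.3422]
orientation: [-0.365, -0.072, 0.928, -0.027]
wrist_force: [0.3, 0.4, -0.9]
finger_gap: 0.01
grip_force: 38.9
spoon 0.9 [192.2, 175.4] [[0.275, -0.344, 0.001], [0.449, -0.324, 0.314], [0.513, -0.221, 0.389]]
spoon_pot 0.67 [255.6, 271.9] [[0.554, -0.344, 0.005], [0.589, -0.304, 0.056], [0.63, -0.269, 0.096]]
```

View pics/s2.png

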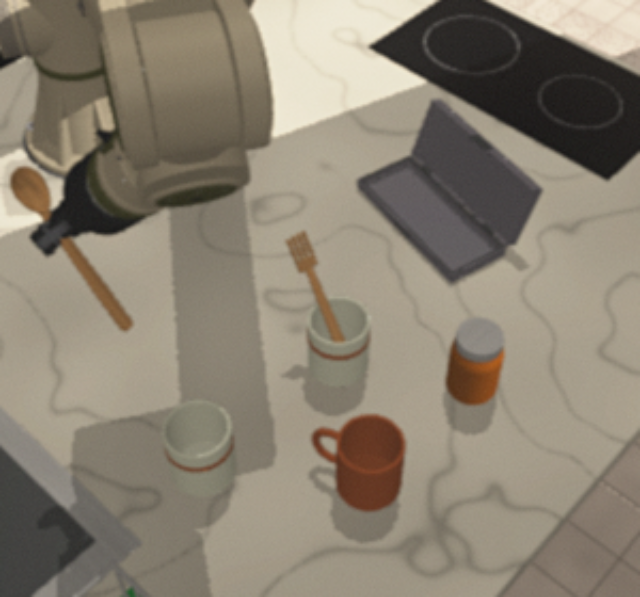

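The spoon is clear of its pot and held at the neck, at (45,225) in the crop. The pot hasn't moved. Next I'll measure the spoon in the tool frame and work out the placing pose.

```bash
cat > place.py <<'E'
from h import *
s=env.get_state(); T=tool(s); L=[]
for n in ['scene','top']:
    p,d,c=cam(n); W=cloud(d,c)
    oo=env.outline_of(n,'spoon')
    if not oo: print(n,'none'); continue
    P=W[oo[0]['mask']]; P=P[np.isfinite(P[:,0])]
    Q=(P-T[:3,3])@T[:3,:3]
    k=(abs(Q[:,1])<.025)&(abs(Q[:,2])<.08)&(abs(Q[:,0])<.2); Q=Q[k]
    h=Q[(Q[:,0]<-.015)]  # handle
    c0=h.mean(0); v=np.linalg.svd(h-c0)[2][0]; v*=np.sign(v[0])
    print(n,len(Q),'v',v.round(3),'c',c0.round(4),'x range',np.percentile(Q[:,0],[0.5,99.5]).round(3), 'z at x=0',(c0-v*c0[0]/v[0]).round(4))
E
python3 place.py; python3 - <<'E'
import json
E
```

```text
scene 640 v [ 0.979  0.009 -0.203] c [-0.0744 -0.0015  0.024 ] x range [-0.129  0.065] z at x=0 [ 0.     -0.0009  0.0086]
top none
```

```bash
cat > tgt.py <<'E'
from h import *
import sys
y=np.radians(-13.5); ex=np.array([np.cos(y),np.sin(y),0]); ey=np.array([-ex[1],ex[0],0]); ez=np.array([0,0,1.])
C=np.array([.520,.211,0])
def target(up,al=2,yo=-.008,xo=0):
    a=np.radians(al); b=-ex*np.cos(a)+ez*np.sin(a); yt=np.cross(-ez,b); yt/=np.linalg.norm(yt)
    ut=np.array([.979,0,-.203]); B=np.c_[b,yt,np.cross(b,yt)]; A=np.c_[ut,[0,1,0],np.cross(ut,[0,1,0])]
    Rm=B@A.T; mid=np.array([-.0325,0,.0192]); end=mid-.1025*ut
    p=C+ex*xo+ey*yo-Rm@mid; p[2]=.008+up-(Rm@end)[2]
    T=np.eye(4); T[:3,:3]=Rm; T[:3,3]=p; return T
if __name__=='__main__':
    T=target(float(sys.argv[1])); print(T.round(3).tolist()); rel(T)
E
python3 tgt.py .2
```

```text
[[-0.958, 0.233, 0.164, 0.484], [0.23, 0.972, -0.039, 0.211], [-0.169, 0.0, -0.985, 0.225], [0.0, 0.0, 0.0, 1.0]]
travel [-1.399, 4.369, 0.02] rot [-0.104, -0.873, 0.372]
```

```bash

python3 -m pendant '[{"travel":[0,0.3,0],"rot":[0,0,0],"fingers":-1},{"travel":[0,0.65,0],"rot":[0,0,0],"fingers":-1},{"travel":[0,1,0],"rot":[0,0,0],"fingers":-1},{"travel":[0,1,0],"rot":[0,0,0],"fingers":-1}]'
python3 -m pendant '[{"travel":[0,0.35,0],"rot":[0,0,0],"fingers":-1},{"travel":[0,0.7,0],"rot":[0,0,0],"fingers":-1},{"travel":[0,1,0],"rot":[0,0,0],"fingers":-1},{"travel":[0,1,0],"rot":[0,0,0],"fingers":-1}]'
python3 -m pendant '[{"travel":[0,0.35,0],"rot":[0,0,0],"fingers":-1},{"travel":[0,0.7,0],"rot":[0,0,0],"fingers":-1},{"travel":[0,1,0],"rot":[0,0,0],"fingers":-1},{"travel":[0,1,0],"rot":[0,0,0],"fingers":-1}]'
python3 tgt.py .2
```

```text
clock: 9.0
tcp_pos: [0.4264, -0.2034, 0.3405]
orientation: [-0.368, -0.075, 0.927, -0.026]
wrist_force: [0.3, -0.4, 0.1]
finger_gap: 0.0096
grip_force: 39.0
clock: 9.4
tcp_pos: [0.4082, -0.0862, 0.3409]
orientation: [-0.367, -0.075, 0.927, -0.026]
wrist_force: [-0.0, 0.2, -0.6]
finger_gap: 0.0098
grip_force: 39.0
clock: 9.8
tcp_pos: [0.39, 0.0316, 0.3412]
orientation: [-0.367, -0.075, 0.927, -0.026]
wrist_force: [-0.2, -1.6, 0.2]
finger_gap: 0.0098
grip_force: 39.1
[[-0.958, 0.233, 0.164, 0.484], [0.23, 0.972, -0.039, 0.211], [-0.169, 0.0, -0.985, 0.225], [0.0, 0.0, 0.0, 1.0]]
travel [-1.404, 1.35, 0.022] rot [-0.106, -0.871, 0.375]
```

```bash

python3 -m pendant '[{"travel":[-0.2,0.2,0],"rot":[-0.02,-0.14,0.06],"fingers":-1},{"travel":[-0.4,0.4,0],"rot":[-0.03,-0.27,0.12],"fingers":-1},{"travel":[-0.6,0.6,0],"rot":[-0.05,-0.4,0.17],"fingers":-1},{"travel":[-0.7,0.8,0],"rot":[-0.065,-0.53,0.23],"fingers":-1},{"travel":[-0.8,0.9,0],"rot":[-0.08,-0.66,0.28],"fingers":-1},{"travel":[-0.9,1,0],"rot":[-0.095,-0.79,0.34],"fingers":-1},{"travel":[-0.9,1,0],"rot":[-0.105,-0.87,0.375],"fingers":-1},{"travel":[-0.9,1,0],"rot":[-0.105,-0.87,0.375],"fingers":-1},{"travel":[-0.9,1,0],"rot":[-0.105,-0.87,0.375],"fingers":-1}]'
python3 tgt.py .12
```

```text
clock: 10.7
tcp_pos: [0.4497, 0.1597, 0.2685]
orientation: [0.083, 0.119, 0.989, -0.012]
wrist_force: [0.6, 0.1, -0.8]
finger_gap: 0.0095
grip_force: 39.1
[[-0.958, 0.233, 0.164, 0.484], [0.23, 0.972, -0.039, 0.211], [-0.169, 0.0, -0.985, 0.145], [0.0, 0.0, 0.0, 1.0]]
travel [0.001, 0.49, 1.042] rot [-0.003, -0.001, -0.003]
```

```bash

python3 -m pendant '[{"travel":[0,0.25,0.3],"rot":[0,0,0],"fingers":-1},{"travel":[0,0.49,0.6],"rot":[0,0,0],"fingers":-1},{"travel":[0,0.49,0.95],"rot":[0,0,0],"fingers":-1},{"travel":[0,0.49,1],"rot":[0,0,0],"fingers":-1},{"travel":[0,0.49,1],"rot":[0,0,0],"fingers":-1}]'
python3 place.py; python3 - <<'E'
from h import *
p,d,c=cam('wrist'); q,_,_=cam('top')
cv2.imwrite('pics/v4.png',np.hstack([cv2.resize(p,(440,275)),cv2.resize(q[110:250,120:310],(360,275))]))
E
```

```text
clock: 11.2
tcp_pos: [0.483, 0.2115, 0.1482]
orientation: [0.081, 0.119, 0.989, -0.012]
wrist_force: [-0.3, -0.0, -0.0]
finger_gap: 0.0096
grip_force: 39.2
scene 205 v [ 0.979  0.013 -0.202] c [-0.0779 -0.0018  0.0253] x range [-0.133  0.064] z at x=0 [ 0.     -0.0008  0.0092]
top 388 v [ 0.98   0.008 -0.201] c [-0.0754  0.0002  0.0209] x range [-0.131  0.066] z at x=0 [0.     0.0008 0.0055]
```

View pics/v4.png

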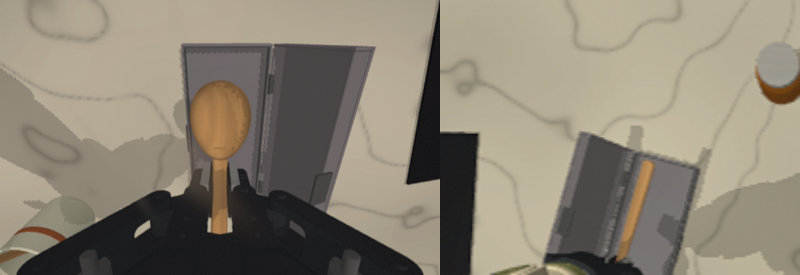

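The wrist view shows the spoon over the tray (bowl at 220,120) and lined up with it. The top view agrees once the height shift is allowed for. Lowering now.

```bash
python3 tgt.py .02
python3 -m pendant '[{"travel":[-0.06,-0.005,0.3],"rot":[0,0,0],"fingers":-1},{"travel":[-0.1,-0.005,0.6],"rot":[0,0,0],"fingers":-1},{"travel":[-0.14,-0.005,0.83],"rot":[0,0,0],"fingers":-1},{"travel":[-0.14,-0.005,0.83],"rot":[0,0,0],"fingers":-1},{"travel":[-0.14,-0.005,0.83],"rot":[0,0,0],"fingers":-1}]'
python3 tgt.py 0
```

```text
[[-0.958, 0.233, 0.164, 0.484], [0.23, 0.972, -0.039, 0.211], [-0.169, 0.0, -0.985, 0.045], [0.0, 0.0, 0.0, 1.0]]
travel [0.153, -0.011, 0.877] rot [-0.001, 0.002, -0.004]
clock: 12.0
tcp_pos: [0.5152, 0.204, 0.0552]
orientation: [0.084, 0.119, 0.989, -0.011]
wrist_force: [0.1, -0.2, 0.2]
finger_gap: 0.0093
grip_force: 39.2
[[-0.958, 0.233, 0.164, 0.484], [0.23, 0.972, -0.039, 0.211], [-0.169, 0.0, -0.985, 0.025], [0.0, 0.0, 0.0, 1.0]]
travel [0.307, -0.002, 0.203] rot [-0.002, -0.0, -0.003]
```

```bash

python3 -m pendant '[{"travel":[0.15,0,-0.03],"rot":[0,0,0],"fingers":-1},{"travel":[0.29,0,-0.03],"rot":[0,0,0],"fingers":-1},{"travel":[0.3,0,0.05],"rot":[0,0,0],"fingers":-1},{"travel":[0.3,0,0.1],"rot":[0,0,0],"fingers":-1},{"travel":[0.3,0,0.14],"rot":[0,0,0],"fingers":-1},{"travel":[0.3,0,0.14],"rot":[0,0,0],"fingers":-1}]'
python3 tgt.py 0; python3 place.py
```

```text
clock: 12.6
tcp_pos: [0.4841, 0.2116, 0.0315]
orientation: [0.084, 0.119, 0.989, -0.011]
wrist_force: [0.2, 0.4, 0.3]
finger_gap: 0.0098
grip_force: 39.2
[[-0.958, 0.233, 0.164, 0.484], [0.23, 0.972, -0.039, 0.211], [-0.169, 0.0, -0.985, 0.025], [0.0, 0.0, 0.0, 1.0]]
travel [0.011, -0.002, 0.053] rot [-0.003, -0.0, -0.004]
scene 169 v [ 0.979 -0.001 -0.202] c [-0.079  -0.0014  0.0259] x range [-0.131  0.064] z at x=0 [ 0.     -0.0015  0.0096]
top 253 v [ 0.98   0.018 -0.2  ] c [-0.0725 -0.0008  0.0237] x range [-0.128  0.066] z at x=0 [0.     0.0006 0.0089]
```

```bash

python3 -m pendant '[{"travel":[0,0,0.015],"rot":[0,0,0],"fingers":-1},{"travel":[0,0,0.03],"rot":[0,0,0],"fingers":-1},{"travel":[0,0,0.03],"rot":[0,0,0],"fingers":-1}]'
python3 -m pendant '[{"travel":[0,0,0.01],"rot":[0,0,0],"fingers":-1},{"travel":[0,0,0.02],"rot":[0,0,0],"fingers":-1},{"travel":[0,0,0.02],"rot":[0,0,0],"fingers":-1}]'

```

```text
clock: 13.1
tcp_pos: [0.484, 0.2115, 0.028]
orientation: [0.084, 0.119, 0.989, -0.011]
wrist_force: [0.4, -0.1, 0.2]
finger_gap: 0.0097
grip_force: 39.2
clock: 13.4
tcp_pos: [0.4844, 0.2115, 0.0257]
orientation: [0.084, 0.119, 0.989, -0.011]
wrist_force: [-0.7, 0.7, -0.4]
finger_gap: 0.0096
grip_force: 39.2
```

```bash

python3 -m pendant '[{"travel":[0,0,0.01],"rot":[0,0,0],"fingers":-1},{"travel":[0,0,0.01],"rot":[0,0,0],"fingers":-1}]'
python3 -m pendant '[{"travel":[0,0,0.01],"rot":[0,0,0],"fingers":-1},{"travel":[0,0,0.01],"rot":[0,0,0],"fingers":-1}]'

```

```text
clock: 13.6
tcp_pos: [0.4846, 0.2114, 0.0246]
orientation: [0.084, 0.119, 0.989, -0.011]
wrist_force: [-0.1, 0.4, -0.6]
finger_gap: 0.0098
grip_force: 39.2
clock: 13.8
tcp_pos: [0.485, 0.2114, 0.0235]
orientation: [0.084, 0.119, 0.989, -0.011]
wrist_force: [-0.2, 0.8, 0.2]
finger_gap: 0.0098
grip_force: 39.4
```

```bash

python3 -m pendant '[{"travel":[0,0,0.01],"rot":[0,0,0],"fingers":-1},{"travel":[0,0,0.01],"rot":[0,0,0],"fingers":-1}]'
python3 -m pendant '[{"travel":[0,0,0.01],"rot":[0,0,0],"fingers":-1},{"travel":[0,0,0.01],"rot":[0,0,0],"fingers":-1}]'

```

```text
clock: 14.0
tcp_pos: [0.4851, 0.2115, 0.0232]
orientation: [0.084, 0.119, 0.989, -0.011]
wrist_force: [-4.3, -0.8, 9.3]
finger_gap: 0.0099
grip_force: 44.4
clock: 14.2
tcp_pos: [0.4852, 0.2115, 0.023]
orientation: [0.084, 0.119, 0.989, -0.011]
wrist_force: [-9.2, -1.5, 20.1]
finger_gap: 0.0096
grip_force: 50.4
```

```bash

python3 -m pendant '[{"travel":[0,0,-0.018],"rot":[0,0,0],"fingers":-1},{"travel":[0,0,-0.018],"rot":[0,0,0],"fingers":-1},{"travel":[0,0,-0.018],"rot":[0,0,0],"fingers":-0.76},{"travel":[0,0,-0.018],"rot":[0,0,0],"fingers":-0.7},{"travel":[0,0,-0.018],"rot":[0,0,0],"fingers":-0.6},{"travel":[0,0,-0.018],"rot":[0,0,0],"fingers":-0.5},{"travel":[0,0,-0.018],"rot":[0,0,0],"fingers":-0.4}]' 20
python3 -m pendant '[{"travel":[0,0,-0.1],"rot":[0,0,0],"fingers":-0.4},{"travel":[0,0,-0.25],"rot":[0,0,0],"fingers":-0.4},{"travel":[0,0,-0.5],"rot":[0,0,0],"fingers":-0.4},{"travel":[0,0,-0.8],"rot":[0,0,0],"fingers":-0.4},{"travel":[0,0,-1],"rot":[0,0,0],"fingers":-0.4},{"travel":[0,0,-1],"rot":[0,0,0],"fingers":-0.4}]'
python3 - <<'E'
from h import *
p,d,c=cam('wrist'); q,_,_=cam('scene')
cv2.imwrite('pics/v5.png',np.hstack([cv2.resize(p,(440,275)),cv2.resize(q[90:230,280:470],(360,275))]))
E
```

```text
clock: 14.9
tcp_pos: [0.4847, 0.2113, 0.023]
orientation: [0.084, 0.119, 0.989, -0.011]
wrist_force: [0.9, -0.3, 0.5]
finger_gap: 0.0257
grip_force: 0.1
clock: 15.5
tcp_pos: [0.4672, 0.2175, 0.1462]
orientation: [0.087, 0.119, 0.989, -0.009]
wrist_force: [-0.3, -0.3, -0.7]
finger_gap: 0.026
grip_force: 0.0
```

View pics/v5.png

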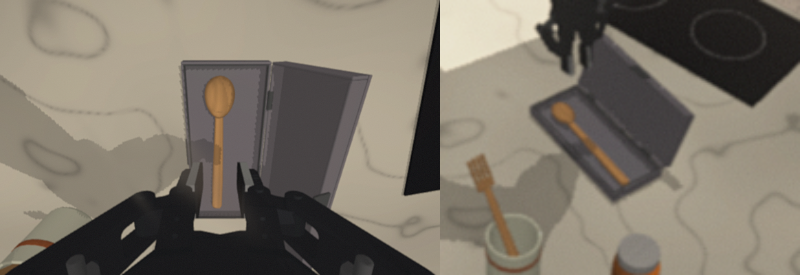

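Both views show the spoon flat inside the tray, bowl towards the robot: bowl at (220,95) in the wrist view, handle along the tray floor. Now for the lid, pushed from outside with the fingers closed.

```bash
cat > lid.py <<'E'
from tgt import *
def pt(x,y,z): return frame(C+ex*x+ey*y+ez*z,-ez,-ex)
def arc(a,L=.08,hw=.013):
    a=np.radians(a); e1=np.array([-np.cos(a),np.sin(a)]); e2=np.array([np.sin(a),np.cos(a)])
    c=np.array([.05,.018])+L*e1+(.018+hw*np.sin(a)+.014*max(np.cos(a),0))*e2
    return c[0],c[1]+.005   # TCP y,z in case
if __name__=='__main__':
    rel(pt(-.03,.03,.26)); 
    for a in range(110,-1,-10): print(a,np.round(arc(a),4))
E
python3 -m pendant '[{"travel":[0,0,-0.5],"rot":[0,0,0],"fingers":-1},{"travel":[0,0,-0.95],"rot":[0,0,0],"fingers":-1},{"travel":[0,0,-0.95],"rot":[0,0,0],"fingers":-1}]'
python3 lid.py; python3 - <<'E'
from lid import *
rel(pt(-.03,.155,.25))
E
```

```text
clock: 15.9
tcp_pos: [0.4476, 0.2218, 0.2577]
orientation: [0.086, 0.119, 0.989, -0.01]
wrist_force: [0.9, 0.7, 0.1]
finger_gap: 0.0003
grip_force: 0.0
travel [-0.354, 0.305, 0.042] rot [0.0, 0.165, -0.003]
110 [0.1058 0.0878]
100 [0.0942 0.0964]
90 [0.081 0.103]
80 [0.0688 0.1076]
70 [0.0555 0.1101]
60 [0.0414 0.1104]
50 [0.0269 0.108 ]
40 [0.0126 0.1028]
30 [-0.001   0.0947]
20 [-0.013   0.0838]
10 [-0.0229  0.0704]
0 [-0.03   0.055]
travel [-0.336, 1.347, 0.124] rot [0.0, 0.165, -0.003]
```

```bash

python3 -m pendant '[{"travel":[-0.1,0.3,0],"rot":[0,0.08,0],"fingers":-1},{"travel":[-0.33,0.6,0],"rot":[0,0.165,-0.003],"fingers":-1},{"travel":[-0.33,1,0.05],"rot":[0,0.165,-0.003],"fingers":-1},{"travel":[-0.33,1,0.05],"rot":[0,0.165,-0.003],"fingers":-1}]'
python3 - <<'E'
from lid import *
rel(pt(-.03,.155,.12))
E
```

```text
clock: 16.3
tcp_pos: [0.5155, 0.3315, 0.2494]
orientation: [-0.004, 0.117, 0.993, -0.002]
wrist_force: [-1.1, -0.2, -0.4]
finger_gap: -0.0001
grip_force: 0.0
travel [-0.031, 0.328, 1.076] rot [-0.004, -0.008, 0.001]
```

```bash

python3 -m pendant '[{"travel":[-0.03,0.33,0],"rot":[0,-0.008,0],"fingers":-1},{"travel":[-0.03,0.33,0.3],"rot":[0,-0.008,0],"fingers":-1},{"travel":[-0.03,0.33,0.7],"rot":[0,-0.008,0],"fingers":-1},{"travel":[-0.03,0.33,1],"rot":[0,-0.008,0],"fingers":-1},{"travel":[-0.03,0.33,1],"rot":[0,-0.008,0],"fingers":-1}]'
python3 -m pendant '[{"travel":[0,0,0.15],"rot":[0,0,0],"fingers":-1},{"travel":[0,0,0.27],"rot":[0,0,0],"fingers":-1},{"travel":[0,0,0.27],"rot":[0,0,0],"fingers":-1}]'
python3 - <<'E'
from lid import *
for a in range(110,-1,-10):
    y,z=arc(a); print(a,end=' '); rel(pt(-.03,y,z))
E
```

```text
clock: 16.8
tcp_pos: [0.5215, 0.3631, 0.1267]
orientation: [-0.004, 0.118, 0.993, -0.005]
wrist_force: [-1.0, -0.3, -0.7]
finger_gap: -0.0002
grip_force: 0.0
clock: 17.1
tcp_pos: [0.5257, 0.3649, 0.1012]
orientation: [0.001, 0.118, 0.993, -0.002]
wrist_force: [-1.5, 1.4, 0.0]
finger_gap: 0.0002
grip_force: 0.0
110 travel [-0.003, -0.377, 0.113] rot [-0.004, 0.003, -0.001]
100 travel [-0.004, -0.473, 0.042] rot [-0.004, 0.003, -0.001]
90 travel [-0.004, -0.583, -0.012] rot [-0.004, 0.003, -0.001]
80 travel [-0.004, -0.685, -0.05] rot [-0.004, 0.003, -0.001]
70 travel [-0.004, -0.796, -0.071] rot [-0.004, 0.003, -0.001]
60 travel [-0.004, -0.914, -0.073] rot [-0.004, 0.003, -0.001]
50 travel [-0.004, -1.034, -0.053] rot [-0.004, 0.003, -0.001]
40 travel [-0.004, -1.154, -0.009] rot [-0.004, 0.003, -0.001]
30 travel [-0.004, -1.266, 0.059] rot [-0.004, 0.003, -0.001]
20 travel [-0.004, -1.366, 0.151] rot [-0.004, 0.003, -0.001]
10 travel [-0.004, -1.448, 0.263] rot [-0.004, 0.003, -0.001]
0 travel [-0.003, -1.507, 0.391] rot [-0.004, 0.003, -0.001]
```

```bash

python3 -m pendant '[{"travel":[0,-0.2,0.04],"rot":[0,0,0],"fingers":-1},{"travel":[0,-0.38,0.06],"rot":[0,0,0],"fingers":-1},{"travel":[0,-0.47,0.04],"rot":[0,0,0],"fingers":-1},{"travel":[0,-0.53,0.02],"rot":[0,0,0],"fingers":-1},{"travel":[0,-0.58,-0.01],"rot":[0,0,0],"fingers":-1},{"travel":[0,-0.68,-0.05],"rot":[0,0,0],"fingers":-1},{"travel":[0,-0.8,-0.07],"rot":[0,0,0],"fingers":-1},{"travel":[0,-0.8,-0.07],"rot":[0,0,0],"fingers":-1}]'
python3 - <<'E'
from lid import *
for a in range(70,-1,-10):
    y,z=arc(a); print(a,end=' '); rel(pt(-.03,y,z))
p,d,c=cam('scene'); q,_,_=cam('top')
cv2.imwrite('pics/v6.png',np.hstack([cv2.resize(p[70:230,260:480],(400,290)),cv2.resize(q[110:250,120:310],(400,290))]))
E
```

```text
clock: 17.9
tcp_pos: [0.5037, 0.2708, 0.1112]
orientation: [0.002, 0.119, 0.993, -0.002]
wrist_force: [-1.5, 0.8, -0.2]
finger_gap: -0.0
grip_force: 0.0
70 travel [0.002, 0.01, 0.009] rot [-0.003, 0.005, -0.002]
60 travel [0.002, -0.108, 0.007] rot [-0.003, 0.005, -0.002]
50 travel [0.002, -0.228, 0.027] rot [-0.003, 0.005, -0.002]
40 travel [0.002, -0.348, 0.071] rot [-0.003, 0.005, -0.002]
30 travel [0.002, -0.46, 0.139] rot [-0.003, 0.005, -0.002]
20 travel [0.002, -0.56, 0.23] rot [-0.003, 0.005, -0.002]
10 travel [0.002, -0.642, 0.342] rot [-0.003, 0.005, -0.002]
0 travel [0.003, -0.701, 0.47] rot [-0.003, 0.005, -0.002]
```

View pics/v6.png

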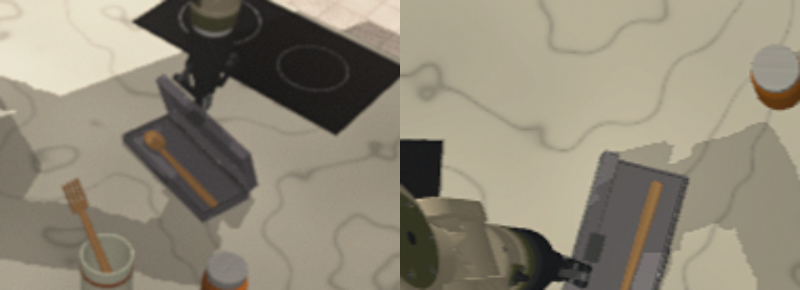

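The lid is now near upright, moving with the fingers, and the spoon lies undisturbed. I'll carry on round the arc.

```bash

python3 -m pendant '[{"travel":[0,-0.11,0.007],"rot":[0,0,0],"fingers":-1},{"travel":[0,-0.23,0.027],"rot":[0,0,0],"fingers":-1},{"travel":[0,-0.35,0.07],"rot":[0,0,0],"fingers":-1},{"travel":[0,-0.46,0.14],"rot":[0,0,0],"fingers":-1},{"travel":[0,-0.56,0.23],"rot":[0,0,0],"fingers":-1},{"travel":[0,-0.64,0.34],"rot":[0,0,0],"fingers":-1},{"travel":[0,-0.7,0.44],"rot":[0,0,0],"fingers":-1},{"travel":[0,-0.7,0.44],"rot":[0,0,0],"fingers":-1}]'
python3 -m pendant '[{"travel":[0,0,0.02],"rot":[0,0,0],"fingers":-1},{"travel":[0,0,0.03],"rot":[0,0,0],"fingers":-1},{"travel":[0,0,0.03],"rot":[0,0,0],"fingers":-1}]'
```

```text
clock: 18.8
tcp_pos: [0.4827, 0.1886, 0.0563]
orientation: [0.001, 0.119, 0.993, -0.002]
wrist_force: [-1.4, 0.5, -0.9]
finger_gap: 0.0001
grip_force: 0.0
clock: 19.1
tcp_pos: [0.4846, 0.1902, 0.0553]
orientation: [0.003, 0.118, 0.993, -0.002]
wrist_force: [-2.1, -1.9, 4.8]
finger_gap: -0.0002
grip_force: 2.5
```

```bash

python3 -m pendant '[{"travel":[0,0,0.015],"rot":[0,0,0],"fingers":-1},{"travel":[0,0,0.015],"rot":[0,0,0],"fingers":-1},{"travel":[0,0,0.015],"rot":[0,0,0],"fingers":-1}]'
python3 -m pendant '[{"travel":[0,0,-0.2],"rot":[0,0,0],"fingers":-1},{"travel":[0,0,-0.5],"rot":[0,0,0],"fingers":-1},{"travel":[0,0,-1],"rot":[0,0,0],"fingers":-1},{"travel":[0,0,-1],"rot":[0,0,0],"fingers":-1}]'
python3 -m pendant '[{"travel":[0.5,0.5,-0.6],"rot":[0,0,0],"fingers":-1},{"travel":[0.8,1,-1],"rot":[0,0,0],"fingers":-1},{"travel":[0.8,1,-1],"rot":[0,0,0],"fingers":-1},{"travel":[0.8,1,-1],"rot":[0,0,0],"fingers":-1},{"travel":[0.8,1,-1],"rot":[0,0,0],"fingers":-1}]'
python3 - <<'E'
from lid import *
out=[]
for n in ['scene','top']:
    p,d,c=cam(n); W=cloud(d,c); Q=W-C; a=Q@ex; b=Q@ey; z=W[...,2]
    k=(abs(a)<.11)&(abs(b)<.043)&(z>.02)&(z<.08)
    A=np.c_[a[k],b[k],np.ones(k.sum())]; s=np.linalg.lstsq(A,z[k],rcond=None)[0]
    print(n,k.sum(),'lid slope x,y',s[:2].round(4),'z centre',s[2].round(4),'resid',np.std(z[k]-A@s).round(4))
    for t in ['spoon_pot','fork_pot','mug','jar']:
        for o in env.outline_of(n,t)[:1]:
            P=W[o['mask']]; P=P[np.isfinite(P[:,0])]; print(t,np.median(P,0).round(3))
    out.append(p)
cv2.imwrite('pics/v7.png',np.hstack([cv2.resize(out[0][100:340,200:460],(420,388)),cv2.resize(out[1][90:310,140:480],(380,388))]))
E
```

```text
clock: 19.4
tcp_pos: [0.4846, 0.1902, 0.0551]
orientation: [0.003, 0.118, 0.993, -0.002]
wrist_force: [-6.5, -5.0, 18.3]
finger_gap: -0.0
grip_force: 9.2
clock: 19.8
tcp_pos: [0.4872, 0.192, 0.1787]
orientation: [0.007, 0.117, 0.993, 0.0]
wrist_force: [1.0, 0.5, -0.9]
finger_gap: -0.0003
grip_force: 0.0
clock: 20.3
tcp_pos: [0.418, 0.3348, 0.2961]
orientation: [0.005, 0.115, 0.993, 0.001]
wrist_force: [1.0, 0.5, -0.5]
finger_gap: -0.0
grip_force: 0.0
scene 1360 lid slope x,y [0.0008 0.0032] z centre 0.0372 resid 0.0022
spoon_pot [ 0.588 -0.304  0.055]
fork_pot [ 0.609 -0.085  0.059]
mug [ 0.744 -0.184  0.052]
jar [ 0.761 -0.001  0.08 ]
top 2583 lid slope x,y [-0.0002 -0.0009] z centre 0.0367 resid 0.0018
spoon_pot [ 0.591 -0.314  0.039]
fork_pot [ 0.609 -0.077  0.01 ]
mug [ 0.752 -0.187  0.039]
jar [0.74  0.016 0.104]
```

View pics/v7.png

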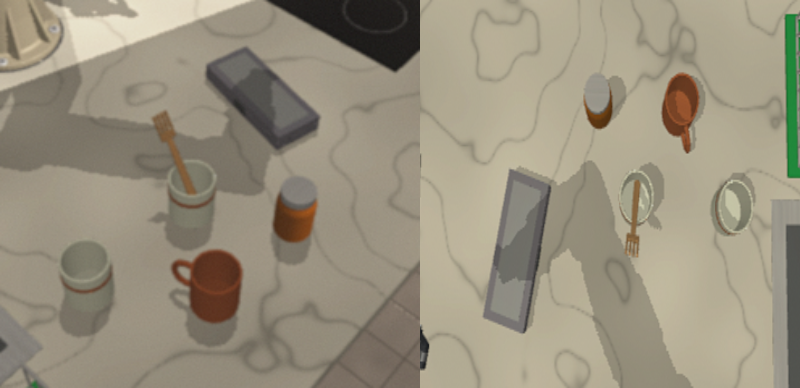

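The case is shut and its top is flat, at z ≈ 36–37 mm with no slope. The pots, fork, mug and jar haven't moved, so I'm handing in.

```bash
python3 -c "
from workcell import env
print(env.hand_in())"
```

```text
the job is handed in; nothing more can be done
None
```

The wooden spoon lies in the travel case, and the case is shut flush (lid flat at about 36–37 mm). The pots, fork, mug and jar are where they were, and I handed the job in at about 20 s; it returned no verdict.

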